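Load a ramekin rack past the spring gate of a warming cabinet

ROBOT

A 6-joint arm with a two-finger parallel gripper is mounted at the origin on the work surface. World frame = base frame: x ahead of the robot, y to its left, z up, the work surface at z = 0. Lengths are in m, angles in rad, forces in N, time in s.
With the tool pointing down it reaches from about 0.425 to 0.925 m from the base axis. Payload 12.5 kg.
Tool frame: the origin (TCP) lies on the front face of the gripper's body, between the roots of the fingers; the fingertips stand 73 mm ahead of it and the grasp point (between the pads) lies 54 mm ahead of it; z points along the fingers, y is the line along which they close (so a half turn about z gives the same grasp; the last joint's range is limited). The gripper opens to 85 mm and grips with 20 to 120 N. Pads are 22 mm wide; open, the fingers measure 114 mm over their backs; the gripper's body (76 mm by 85 mm) begins 54 mm behind the grasp point. The pads swing forward as they close: fully open they stand 13 mm farther back than shut.
Start: joints at [1.177, 0.491, 1.559, -0, 1.092, -0.106], TCP at [0.177, 0.599, 0.304] pointing down, gripper open.
Joint ranges: [-3.1, 3.1], [-0.84, 2.19], [0.05, 2.79], [-1.13, 4.28], [0.06, 2.93], [-2.69, 2.69]. Speed limits (rad/s): [2.22, 2.22, 2.79, 3.14, 3.14, 3.14].

INTERFACE

Orientations are given as [roll, pitch, yaw] about the fixed x, y, z axes, in that order (R = Rz(yaw) Ry(pitch) Rx(roll)).
In Python, from rig import r, imaging gives the robot as it stands. The module is installed in compiled form; this text tells all that it offers.
- The arm moves only by the tool step_arm, never from a script. Its arguments are lists of equal length, an entry for each row: "offset": the shift along the tool's x, y, z in m, a list of three; "turn": the turn, a rotation vector about the tool's x, y, z in rad, a list of three; "claw": the finger opening in m, from 0 to 0.0854. A call has 1 to 12 rows; each row shifts and turns the commanded pose from where the row before left it, along the tool's axes as they then stand; what a row does not reach is not made up. A row lasts 1/10 s, in which the tool goes at most 50 mm and 8.59 degrees, less where a joint would pass 70% of its speed; a pose out of reach is approached as far as the arm can. A call is refused whole if a number of a shift passes 0.05 or a number of a turn 0.15, either way. A call with a gripper value outside its range is refused whole. The fingers move at their own pace and stop on an object; "grip_force" is the grip in N (left out, the last holds). Time passes only in rows, so rows that do not move let the fingers close. It gives the time, the measured TCP pose, the force, the opening and the grip force at its end, in the units of the state.
- r.read_state(): the state, without advancing time (a new reading comes with each control period).
- imaging.snapshot(name): name is "scene" or "side" or "wrist"; returns (picture, depth): 400x640x3 uint8, red, green, blue; 400x640 float32, m along the optical axis (not along the pixel's ray), 0 where there is no reading.
- imaging.get_calibration(name): a dict with "camera_matrix" (3x3 intrinsics, pixels), "cam_to_world" (4x4, takes a point from camera to world coordinates); the wrist camera has in their place "hand_eye" (4x4, takes a point from camera to tool coordinates, whose origin is the TCP and whose axes are the flange's). Camera axes: x right, y up, looking along -z (the intrinsics and any distortion apply to the point x, -y, -z); pixel columns grow to the right and rows downward; lengths in m; the calibration is good to about 2 mm. The wrist camera is an equidistant fisheye: a pixel r from the principal point sees the ray r / f radians off the axis. A picture is of the moment at which its call begins: read the wrist's pose just before it. get_calibration takes no time and is no camera call.
- r.hand_in(): hands the job in; it is judged then, once.
The state is a dict: "clock": time; "joint_pos": joint angles; "qd": joint speeds; "joint_torque": joint torques, N m; "position": TCP position; "orientation": TCP orientation; "wrist_force": force on the tool from outside, world axes, zero at the start; "moment": the same for the moment, N m; "finger_gap": finger opening in m; "finger_force": force on a finger pad.
Only numpy, scipy, OpenCV 4.12 (cv2) and the standard library are available. Lean on these libraries where they do the work, as an engineer would, in place of code of your own. Each camera call takes 0.05 s, during which the arm holds its last target. There are 200 camera calls.

TASK

Load the rack of ramekins into the warming cabinet: hold the yellow spring gate down with one fingertip on its red press bar and, keeping it down, push the rack along the slide with another finger until its back edge is past the gate. Then let the gate spring up behind it and come away. The gate must not touch the rack at any time, nothing is to be gripped or lifted, and the other things on the table are left where they stand.

Things in the scene. Friction and masses are not known exactly. Their poses are not given: they have to be found in the camera images.
- slide: steel loading slide on a warming cabinet, fixed, slightly yawed. Origin: on the table under the gate's plane, on the slide's centre line. Racks travel along its -y. Floor 60 mm above the table, 112 mm wide between rails (x = +-56 to +-62 mm, tops at 84 mm), from y = +250 (loading end, rails flared to +272) to the cabinet at -130 mm. The press bar lies outside the -x rail, on the robot's side
- bay_mouth (a point): middle of the bay's floor edge in the cabinet's face (slide y = -130, z = 60 mm). The bay is 120 mm wide and 75 mm high; the cabinet is 300 mm wide (x), 240 mm deep and 215 mm high. A rack already inside stops the next one when its back edge is about 65 mm past the gate
- rack: blue enamelled rack to push, standing on the slide ahead of the gate: 104 mm (x) by 120 mm (y), flat underneath, upright end plates 44 mm high, 3 mm thick, at y = +60 (back edge, the one to push) and y = -60 mm (front); four white ramekins of baked custard, 38 mm high, inside. Origin: centre of its underside; axes parallel to the slide's; 0.35 to 0.7 kg
- gate_hinge (a joint): how far the gate is held down, rad: 0 = up, closed (spring rest), 0.30 = fully down, at a stop; keep it above 0.24 for the rack to pass. Hinge axis along the slide's y at x = -135, z = 75 mm; bar and gate turn about it and go down together. A spring lifts both when let go; at the middle of the bar's width it takes about 3 N to start and 6 N at the stop
- press_bar: red bar with black rubber top, 46 mm wide, 5 mm thick, from slide y = +215 to -35 mm. Its origin lies on the hinge axis at slide (-135, 0, 75) mm; its axes turn with it, parallel to the slide's at rest. Held fully down the bar is level, top 86 mm above the table, slide x = -112 to -66 mm. At rest it slopes up towards the rail by 0.30 rad, mid-width at x = -94, z = 99 mm, inner edge at z = 106 mm
- bar_top (a point): middle of the top face of the press bar (slide y = +90 mm), moves with the bar
- gate_leaf: the yellow gate: a 4 mm thick plate across the slide at slide y = 0, 72 mm wide (x = -33 to +36 mm), which stands through a slot in the floor when up (top edge sloping from 16 to 37 mm above the slide floor) and sinks below the floor, to 14 mm under it, when held fully down. Body origin on the hinge axis, as for the press bar
- pepper_mill: bystander: dark wooden pepper mill, 52 mm wide, 138 mm high, origin under its centre
- spice_jar: bystander: spice jar with a green cap, 44 mm wide, 95 mm high, origin under its centre
- measuring_cup: bystander: steel measuring cup, 68 mm wide, 42 mm high, handle along its +x to 117 mm, origin under the cup's centre
- mixing_bowl: bystander: glass bowl, 140 mm wide, 65 mm high, origin under its centre
- oil_bottle: bystander: oil bottle with a blue cap, 72 mm wide, 230 mm high, origin under its centre
- salt_can: bystander: blue round can, 80 mm wide, 130 mm high, origin under its centre
- spatula: bystander: spatula with a wooden handle, 280 mm long, lying flat along its x (blade at +x), on the robot's side of the press bar
Not all that is in view belongs to the job. Leave any green or purple look-alike of the rack alone.

How it is judged:
By the outcome, as a careful person would: the job done as asked, in the order asked, and still so for the second after the job is handed in, with the robot touching nothing.
It also fails if it takes over 45 s, if anything falls off the work surface, if the arm or the gripper's body presses on something with over 40 N, if the wrist force passes 120 N, or if a joint passes its speed limit or range.

## Working session

There is one attempt and no reset: what is moved stays moved. The work goes in short steps, Python scripts to look and compute and a tool call to move; the robot and the scene stay as the last step left them, time stands still between calls to the robot, and variables do not carry over. Pictures are saved under pics/ and viewed, at most 10 in all, crops included, and the job is handed in when it is done.

Besides the shell and the picture viewer there is one more tool, called after "Call:" as a command line: name --argument value ..., lists and objects as JSON in quotes. step_arm: Moves the arm, as the interface text tells. Its arguments: {"type":"object","properties":{"offset":{"type":"array"},"turn":{"type":"array"},"claw":{"type":"array"},"grip_force":{"type":"number"}},"required":["offset","turn","claw"]}

```bash
mkdir -p pics; python3 - <<'E'
from rig import r, imaging
import cv2,numpy as np
s=r.read_state();print({k:np.round(v,3) for k,v in s.items()})
for n in ("scene","side"):
    p,d=imaging.snapshot(n);cv2.imwrite(f"pics/{n}0.png",p[:,:,::-1]);np.savez(f"{n}0.npz",p=p,d=d)
    c=imaging.get_calibration(n);print(n,c)
print(imaging.get_calibration("wrist"))
E
```

```text
{'clock': np.float64(0.0), 'joint_pos': array([ 1.177,  0.492,  1.559,  0.   ,  1.092, -0.106]), 'qd': array([ 0.002, -0.001,  0.001,  0.   ,  0.001,  0.001]), 'joint_torque': array([-5.0000e-03, -6.1844e+01, -2.6160e+01, -0.0000e+00,  4.0000e-03,
       -0.0000e+00]), 'position': array([0.177, 0.599, 0.303]), 'orientation': array([-3.141, -0.   ,  2.854]), 'wrist_force': array([ 0.995,  1.533, -0.702]), 'moment': array([ 0.051,  0.032, -0.028]), 'finger_force': np.float64(0.0), 'finger_gap': np.float64(0.085)}
scene {'camera_matrix': array([[424.46850864,   0.        , 323.35766186],
       [  0.        , 424.46850864, 197.28023019],
       [  0.        ,   0.        ,   1.        ]]), 'cam_to_world': array([[ 0.66156247, -0.5172825 ,  0.54291244,  1.24592925],
       [ 0.74966899,  0.43864007, -0.49557169, -0.55800571],
       [ 0.01820742,  0.73485625,  0.67797846,  1.05713247],
       [ 0.        ,  0.        ,  0.        ,  1.        ]])}
side {'camera_matrix': array([[416.11820189,   0.        , 321.53331179],
       [  0.        , 416.11820189, 198.61002099],
       [  0.        ,   0.        ,   1.        ]]), 'cam_to_world': array([[ 0.99984741, -0.0056979 , -0.01651355,  0.42001621],
       [-0.00805626,  0.68838079, -0.72530475, -0.84882106],
       [ 0.01550033,  0.72532711,  0.68822984,  1.04213908],
       [ 0.        ,  0.        ,  0.        ,  1.        ]])}
{'camera_matrix': array([[309.70691629,   0.        , 316.09208515],
       [  0.        , 309.70691629, 196.4868779 ],
       [  0.        ,   0.        ,   1.        ]]), 'hand_eye': array([[ 2.12537896e-04,  9.63132176e-01,  2.69028559e-01,
         6.83912264e-02],
       [ 9.99999696e-01, -2.99385037e-06, -7.79301492e-04,
         1.62930890e-03],
       [-7.49764911e-04,  2.69028643e-01, -9.63131885e-01,
        -7.09841063e-02],
       [ 0.00000000e+00,  0.00000000e+00,  0.00000000e+00,
         1.00000000e+00]])}
```

View pics/scene0.png

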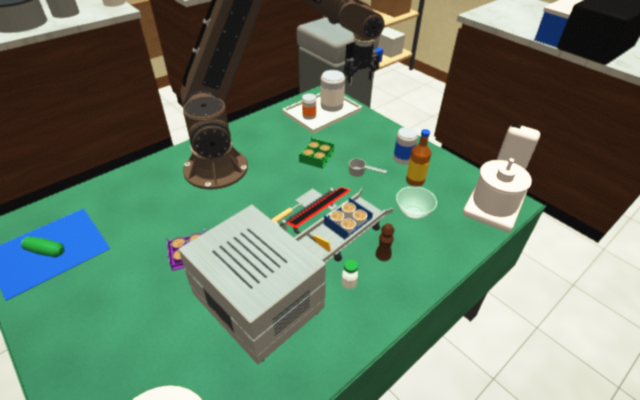

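View pics/side0.png

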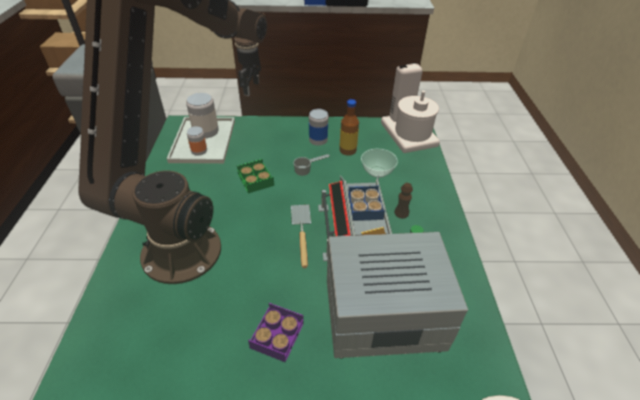

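```bash
cat > h.py <<'E'
import numpy as np
from rig import imaging
def cloud(n,d):
    c=imaging.get_calibration(n);K=c["camera_matrix"];T=c["cam_to_world"]
    v,u=np.mgrid[0:400,0:640]
    P=np.stack([(u-K[0,2])/K[0,0]*d,-(v-K[1,2])/K[1,1]*d,-d],-1)
    return P@T[:3,:3].T+T[:3,3]
E
python3 - <<'E'
from h import *
import cv2
s=1000 # 1px = 1mm... region x .35-.95 -> rows? image: col = x, row = -y
out=[]
for n in ("scene","side"):
    z=np.load(f"{n}0.npz");P=cloud(n,cv2.resize(z["d"],None,fx=1,fy=1));p=z["p"]
    im=np.zeros((600,400,3),np.uint8)
    # upsample by 4 for density
    P4=cv2.resize(P.astype(np.float32),None,fx=4,fy=4);p4=cv2.resize(p,None,fx=4,fy=4)
    m=(P4[...,0]>.4)&(P4[...,0]<.8)&(P4[...,1]>-.2)&(P4[...,1]<.4)&(P4[...,2]>-.02)&(P4[...,2]<.3)
    Q=P4[m];C=p4[m];o=np.argsort(Q[:,2]);Q=Q[o];C=C[o]
    im[np.clip(((.4-Q[:,1])*1000).astype(int),0,599),np.clip(((Q[:,0]-.4)*1000).astype(int),0,399)]=C[:,::-1]
    out.append(im)
    # cabinet top
    m=(P[...,2]>.205)&(P[...,2]<.225)&(P[...,1]<.1)&(P[...,0]<.85)&(P[...,0]>.35)
    Q=P[m];print(n,m.sum(),np.median(Q[:,2]),cv2.minAreaRect(Q[:,:2].astype(np.float32)))
    hsv=cv2.cvtColor(p,cv2.COLOR_RGB2HSV)
    for name,lo,hi in (("blue",(105,100,30),(130,255,255)),("yellow",(20,120,100),(32,255,255)),("red",(0,170,80),(6,255,255))):
        mm=(cv2.inRange(hsv,lo,hi)>0)&(P[...,0]>.45)&(P[...,0]<.8)&(P[...,1]>-.1)&(P[...,1]<.35)&(P[...,2]>.03)&(P[...,2]<.13)
        Q=P[mm]
        if len(Q)>5:print(name,len(Q),Q.mean(0).round(3),np.percentile(Q,[2,98],axis=0).round(3).tolist())
cv2.imwrite("pics/top0.png",np.hstack(out))
E
```

```text
scene 9101 0.21584715948919175 ((0.6175146102905273, -0.22805112600326538), (0.3025442957878113, 0.24075095355510712), 3.7952775955200195)
blue 290 [0.601 0.124 0.089] [[0.547, 0.084, 0.066], [0.646, 0.209, 0.105]]
yellow 42 [0.605 0.021 0.085] [[0.569, 0.018, 0.061], [0.637, 0.025, 0.098]]
red 332 [0.505 0.09  0.1  ] [[0.463, -0.018, 0.074], [0.529, 0.223, 0.109]]
side 9983 0.21526316582288407 ((0.6127241849899292, -0.2298792451620102), (0.2999466061592102, 0.2436532825231552), 3.7588303089141846)
blue 26 [0.566 0.125 0.095] [[0.536, 0.081, 0.085], [0.635, 0.203, 0.105]]
yellow 25 [0.597 0.018 0.085] [[0.569, 0.014, 0.075], [0.627, 0.021, 0.094]]
red 124 [0.501 0.102 0.101] [[0.472, -0.009, 0.091], [0.522, 0.217, 0.108]]
```

View pics/top0.png

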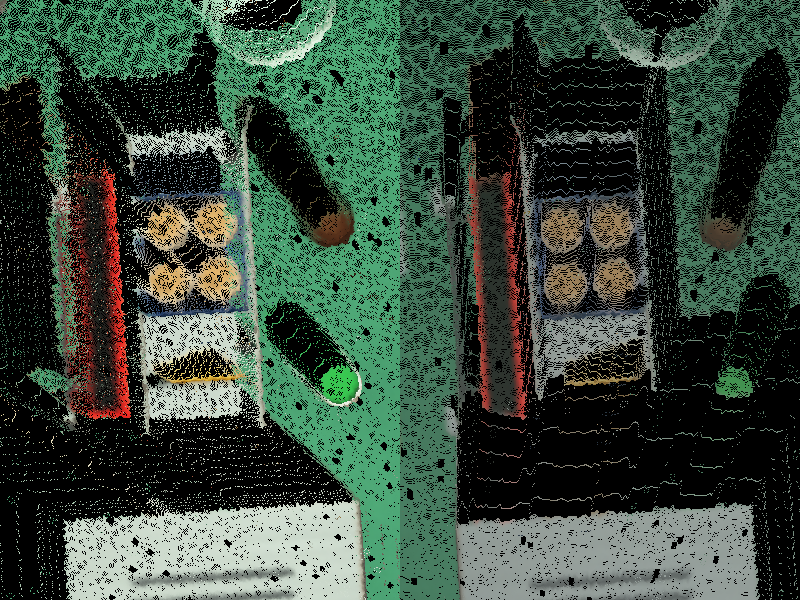

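Scene and side views show the slide with the red bar on the robot's side, the blue rack ahead of the yellow gate and the cabinet toward world -y. In the top view the rack spans x≈0.537–0.645, y≈0.087–0.21. From the cabinet fit, the slide origin is about (0.5985, 0.020) with yaw 0.066, and the yellow gate agrees with that.

```bash
cat >> h.py <<'E'
O=np.array([.5985,.020]);YAW=.066
def s2w(x,y): c,s=np.cos(YAW),np.sin(YAW);return O+[c*x-s*y,s*x+c*y]
def w2s(P): c,s=np.cos(YAW),np.sin(YAW);q=np.asarray(P)[...,:2]-O;return np.stack([c*q[...,0]+s*q[...,1],-s*q[...,0]+c*q[...,1]],-1)
E
python3 - <<'E'
from h import *
from rig import r
t=np.array([*s2w(-.045,.235),.30]);p=np.array([.177,.599,.304]);n=12;d=(t-p)/n;w=-(1.637-2.854)/n
th=2.854;print(t,w)
for i in range(n):
    print([round(float(d[0]*np.cos(th)+d[1]*np.sin(th)),4),round(float(d[0]*np.sin(th)-d[1]*np.cos(th)),4),round(float(-d[2]),4)]);th-=w
import cv2
for n in("scene","side"):
    z=np.load(f"{n}0.npz");P=cloud(n,z["d"]);hsv=cv2.cvtColor(z["p"],cv2.COLOR_RGB2HSV)
    S=w2s(P);m=(cv2.inRange(hsv,(105,100,30),(130,255,255))>0)&(abs(S[...,0])<.06)&(S[...,1]>0)&(S[...,1]<.25)&(P[...,2]>.098)&(P[...,2]<.11)
    print(n,m.sum(),np.percentile(S[m],[1,5,50,95,99],axis=0).round(4).tolist())
E
```

```text
[0.53809923 0.25152051 0.3       ] 0.10141666666666667
[-0.0371, -0.0192, 0.0003]
[-0.0388, -0.0154, 0.0003]
[-0.0402, -0.0114, 0.0003]
[-0.0411, -0.0072, 0.0003]
[-0.0417, -0.003, 0.0003]
[-0.0417, 0.0012, 0.0003]
[-0.0414, 0.0054, 0.0003]
[-0.0406, 0.0096, 0.0003]
[-0.0395, 0.0136, 0.0003]
[-0.0379, 0.0176, 0.0003]
[-0.0359, 0.0213, 0.0003]
[-0.0336, 0.0248, 0.0003]
scene 71 [[-0.0405, 0.065], [-0.0372, 0.0657], [0.0024, 0.0689], [0.0471, 0.1868], [0.0502, 0.1884]]
side 12 [[-0.0518, 0.0636], [-0.0501, 0.064], [-0.0167, 0.0666], [0.0413, 0.183], [0.0413, 0.1836]]
```

Call:
step_arm --offset '[[-0.037,-0.019,0],[-0.039,-0.015,0],[-0.04,-0.011,0],[-0.041,-0.007,0],[-0.042,-0.003,0],[-0.042,0.001,0],[-0.041,0.005,0],[-0.041,0.01,0],[-0.039,0.014,0],[-0.038,0.018,0],[-0.036,0.021,0],[-0.034,0.025,0]]' --turn '[[0,0,0.1014],[0,0,0.1014],[0,0,0.1014],[0,0,0.1014],[0,0,0.1014],[0,0,0.1014],[0,0,0.1014],[0,0,0.1014],[0,0,0.1014],[0,0,0.1014],[0,0,0.1014],[0,0,0.1014]]' --claw '[0.085,0.085,0.085,0.085,0.085,0.085,0.085,0.085,0.085,0.085,0.085,0.085]'

```text
clock: 1.3
position: [0.5406, 0.2511, 0.3037]
orientation: [-3.141, 0.0, 1.633]
wrist_force: [0.1, 0.2, -0.5]
finger_gap: 0.085
finger_force: 0.0
```

Call:
step_arm --offset '[[0,0,0],[0,0,0]]' --turn '[[0,0,0],[0,0,0]]' --claw '[0.085,0.085]'

```text
clock: 1.5
position: [0.5399, 0.2518, 0.3034]
orientation: [-3.141, 0.0, 1.636]
wrist_force: [-0.1, 0.7, -0.9]
finger_gap: 0.0849
finger_force: 0.0
```

```bash
cat >> h.py <<'E'
def look(name,tag):
    from rig import r;import cv2
    from scipy.spatial.transform import Rotation as R
    s=r.read_state();p,d=imaging.snapshot(name);cv2.imwrite(f"pics/{tag}.png",p[:,:,::-1])
    if name!="wrist":return p,cloud(name,d)
    c=imaging.get_calibration("wrist");K=c["camera_matrix"];v,u=np.mgrid[0:400,0:640]
    x=(u-K[0,2])/K[0,0];y=(v-K[1,2])/K[1,1];th=np.hypot(x,y);k=np.tan(np.minimum(th,1.4))/np.maximum(th,1e-9)
    P=np.stack([x*k*d,-y*k*d,-d],-1);H=c["hand_eye"];P=P@H[:3,:3].T+H[:3,3]
    return p,P@R.from_euler("xyz",s["orientation"]).as_matrix().T+s["position"]
E
python3 - <<'E'
from h import *
from rig import r
import cv2
s=r.read_state();print(s["position"],s["orientation"],w2s(s["position"]),s["wrist_force"])
p,P=look("wrist","w1");S=w2s(P);hsv=cv2.cvtColor(p,cv2.COLOR_RGB2HSV)
np.savez("w1.npz",p=p,P=P)
for n,lo,hi in(("blue",(105,90,30),(130,255,255)),("yellow",(20,120,100),(32,255,255)),("red",(0,150,60),(8,255,255))):
    m=(cv2.inRange(hsv,lo,hi)>0)&(abs(S[...,0])<.15)&(S[...,1]>-.1)&(S[...,1]<.25)&(P[...,2]>.06)&(P[...,2]<.12)
    if m.sum()>5:print(n,m.sum(),np.percentile(np.dstack([S,P[...,2:]])[m],[1,5,50,95,99],axis=0).round(4).tolist())
E
```

```text
[0.53987324 0.25184328 0.30336533] [-3.14052789e+00  7.17270651e-05  1.63578771e+00] [-0.04320857  0.23520506] [-0.08265048  0.67258591 -0.9292777 ]
blue 3381 [[-0.0494, 0.0699, 0.0617], [-0.0478, 0.0707, 0.0642], [0.0027, 0.1861, 0.0861], [0.0511, 0.1886, 0.1047], [0.053, 0.1889, 0.1056]]
red 1738 [[-0.1137, 0.0669, 0.0924], [-0.113, 0.0854, 0.0932], [-0.0774, 0.1657, 0.1044], [-0.0708, 0.2161, 0.1066], [-0.0702, 0.2171, 0.1072]]
```

View pics/w1.png

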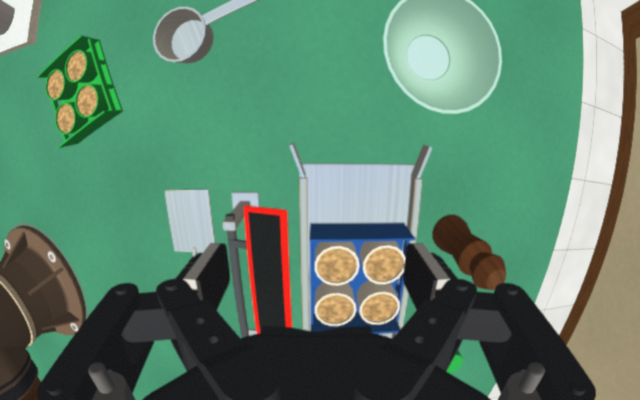

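The wrist view shows the rack's back plate (cols 308–415, row ~230) at slide y = 0.189, and the red bar (cols 245–290) ending at slide y = 0.216. Both match the given geometry. Next I descend behind the rack, over the bar end.

Call:
step_arm --offset '[[-0.013,0,0.02],[-0.012,0,0.03],[0,0,0.03],[0,0,0.02],[0,0,0.013],[0,0,0]]' --turn '[[0,0,0],[0,0,0],[0,0,0],[0,0,0],[0,0,0],[0,0,0]]' --claw '[0.085,0.085,0.085,0.085,0.085,0.085]'

```text
clock: 2.15
position: [0.5403, 0.2284, 0.1897]
orientation: [-3.139, 0.0, 1.639]
wrist_force: [0.8, -0.1, -0.4]
finger_gap: 0.0852
finger_force: 0.0
```

Call:
step_arm --offset '[[0,0,0.004],[0,0,0.004],[0,0,0.004],[0,0,0]]' --turn '[[0,0,0],[0,0,0],[0,0,0],[0,0,0]]' --claw '[0.085,0.085,0.085,0.085]'

```text
clock: 2.55
position: [0.5412, 0.2276, 0.1788]
orientation: [-3.142, -0.0, 1.637]
wrist_force: [-0.6, -0.5, -0.2]
finger_gap: 0.0852
finger_force: 0.0
```

```bash
python3 - <<'E'
from h import *
from rig import r
import cv2
s=r.read_state();print(s["position"],w2s(s["position"]),s["wrist_force"])
p,P=look("side","x");cv2.imwrite("pics/s2.png",cv2.resize(p[140:260,260:440,::-1],None,fx=4,fy=4))
E
```

```text
[0.54118118 0.22763398 0.1787913 ] [-0.04350013  0.21096221] [-0.55441733 -0.49087734 -0.15589693]
```

View pics/s2.png

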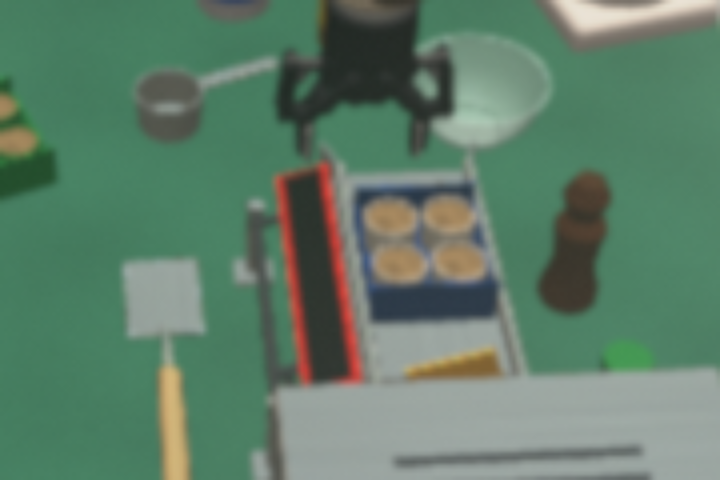

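In the crop, the left fingertip (305,150) is above the bar's end and the right one (418,150) is behind the middle of the rack. Nothing is touching yet, so I go on down.

Call:
step_arm --offset '[[0,0,0.004],[0,0,0.004],[0,0,0.004],[0,0,0]]' --turn '[[0,0,0],[0,0,0],[0,0,0],[0,0,0]]' --claw '[0.085,0.085,0.085,0.085]'

```text
clock: 3.0
position: [0.5411, 0.2276, 0.1662]
orientation: [-3.141, 0.0, 1.637]
wrist_force: [0.6, 0.5, 0.1]
finger_gap: 0.085
finger_force: 0.0
```

Call:
step_arm --offset '[[0,0,0.003],[0,0,0.003],[0,0,0]]' --turn '[[0,0,0],[0,0,0],[0,0,0]]' --claw '[0.085,0.085,0.085]'

```text
clock: 3.3
position: [0.5413, 0.2276, 0.1607]
orientation: [-3.141, -0.0, 1.637]
wrist_force: [-0.7, -0.6, 2.2]
finger_gap: 0.0849
finger_force: 1.2
```

Call:
step_arm --offset '[[0,0,0.003],[0,0,0.003],[0,0,0.003],[0,0,0.003],[0,0,0]]' --turn '[[0,0,0],[0,0,0],[0,0,0],[0,0,0],[0,0,0]]' --claw '[0.085,0.085,0.085,0.085,0.085]'

```text
clock: 3.8
position: [0.5418, 0.2277, 0.149]
orientation: [3.14, -0.0, 1.637]
wrist_force: [2.4, -0.4, 6.3]
finger_gap: 0.0851
finger_force: 2.6
```

Call:
step_arm --offset '[[0,0,0.002],[0,0,0]]' --turn '[[0,0,0],[0,0,0]]' --claw '[0.085,0.085]'

```text
clock: 4.0
position: [0.5421, 0.2278, 0.1472]
orientation: [3.139, -0.001, 1.637]
wrist_force: [3.6, 0.6, 6.2]
finger_gap: 0.085
finger_force: 2.9
```

```bash
python3 - <<'E'
from h import *
from rig import r
import cv2
s=r.read_state();print(s["position"],w2s(s["position"]),s["wrist_force"])
p,P=look("scene","x");S=w2s(P)
m=(S[...,0]>-.118)&(S[...,0]<-.06)&(S[...,1]>-.03)&(S[...,1]<.17)&(P[...,2]>.07)&(P[...,2]<.13)
hsv=cv2.cvtColor(p,cv2.COLOR_RGB2HSV);m&=(hsv[...,2]<90)|(cv2.inRange(hsv,(0,150,60),(8,255,255))>0)
x=S[m][:,0];z=P[...,2][m];A=np.polyfit(x,z,1);print(m.sum(),"bar slope",A[0],"z at -.09",np.polyval(A,-.09))
m=(cv2.inRange(hsv,(20,120,100),(32,255,255))>0)&(abs(S[...,0])<.05)&(abs(S[...,1])<.02);print("yellow px",m.sum())
cv2.imwrite("pics/s3.png",cv2.resize(p[160:280,250:430,::-1],None,fx=4,fy=4))
E
```

```text
[0.54205218 0.22776471 0.14724157] [-0.0426224   0.21103522] [3.58514093 0.56826579 6.19858123]
613 bar slope 0.04004278871555037 z at -.09 0.08868058024836929
yellow px 0
```

View pics/s3.png

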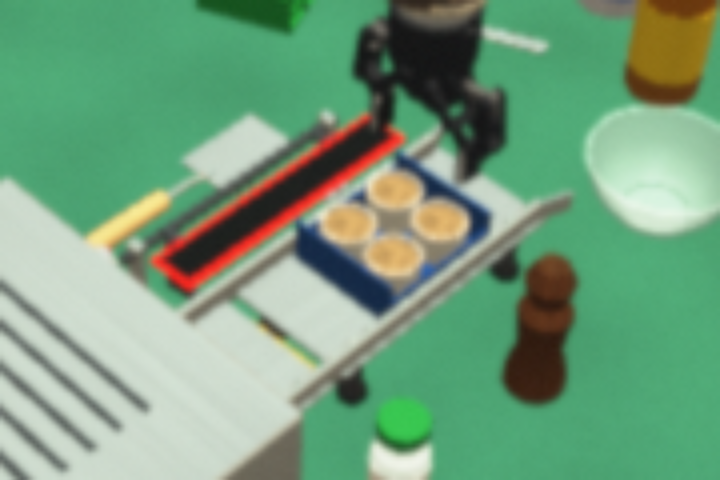

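The bar is almost level (angle about 0.26) and the gate has sunk into its slot at (285,340). I press 3 mm more, to the stop.

Call:
step_arm --offset '[[0,0,0.0015],[0,0,0.0015],[0,0,0]]' --turn '[[0,0,0],[0,0,0],[0,0,0]]' --claw '[0.085,0.085,0.085]'

```text
clock: 4.35
position: [0.5424, 0.2278, 0.1453]
orientation: [3.138, -0.001, 1.637]
wrist_force: [2.5, -0.2, 15.7]
finger_gap: 0.0848
finger_force: 7.6
```

At the stop, with about 16 N. Now I push the rack in small steps and watch the forces.

Call:
step_arm --offset '[[-0.003,0,0],[-0.003,0,0],[-0.003,0,0],[-0.003,0,0],[-0.003,0,0],[-0.004,0,0],[-0.005,0,0],[-0.005,0,0],[-0.005,0,0],[-0.005,0,0]]' --turn '[[0,0,0],[0,0,0],[0,0,0],[0,0,0],[0,0,0],[0,0,0],[0,0,0],[0,0,0],[0,0,0],[0,0,0]]' --claw '[0.085,0.085,0.085,0.085,0.085,0.085,0.085,0.085,0.085,0.085]'

```text
clock: 5.35
position: [0.5443, 0.19, 0.1453]
orientation: [3.139, -0.002, 1.636]
wrist_force: [-0.7, 12.9, 17.5]
finger_gap: 0.0855
finger_force: 9.7
```

```bash
cat > chk.py <<'E'
from h import *
from rig import r
import cv2,sys
s=r.read_state();print(s["clock"],s["position"],w2s(s["position"]),s["wrist_force"])
for n in("scene","side"):
    p,P=look(n,"x_"+n);S=w2s(P);hsv=cv2.cvtColor(p,cv2.COLOR_RGB2HSV);z=P[...,2]
    m=(S[...,0]>-.118)&(S[...,0]<-.06)&(S[...,1]>-.03)&(S[...,1]<.2)&(z>.07)&(z<.11)&((cv2.inRange(hsv,(0,150,60),(8,255,255))>0))
    A=np.polyfit(S[m][:,0],z[m],1);print(n,m.sum(),"slope",A[0])
    m=(cv2.inRange(hsv,(105,100,30),(130,255,255))>0)&(abs(S[...,0])<.06)&(S[...,1]>-.12)&(S[...,1]<.25)&(z>.065)&(z<.11)
    if m.sum()>5:print("rack",m.sum(),np.percentile(S[m],[1,50,99],axis=0).round(3).tolist())
    m=(cv2.inRange(hsv,(20,120,100),(32,255,255))>0)&(abs(S[...,0])<.05)&(abs(S[...,1])<.02)&(z>.06);print("yellow px",m.sum())
E
python3 chk.py
```

```text
5.35 [0.54431076 0.19003592 0.14531126] [-0.04285703  0.17323961] [-0.71465554 12.87395621 17.52198822]
scene 352 slope 0.0051046404315507575
rack 299 [[-0.048, 0.041], [0.009, 0.045], [0.054, 0.165]]
yellow px 0
side 189 slope 0.000754147485608505
rack 41 [[-0.053, 0.039], [-0.016, 0.13], [0.04, 0.161]]
yellow px 0
```

The bar is level (gate down) and the rack moves with the finger, with its back edge at TCP y − 8 mm. I continue.

Call:
step_arm --offset '[[-0.006,0,0],[-0.007,0,0],[-0.007,0,0],[-0.007,0,0],[-0.007,0,0],[-0.007,0,0],[-0.007,0,0],[-0.007,0,0],[-0.007,0,0],[-0.007,0,0],[-0.007,0,0],[-0.006,0,0]]' --turn '[[0,0,0],[0,0,0],[0,0,0],[0,0,0],[0,0,0],[0,0,0],[0,0,0],[0,0,0],[0,0,0],[0,0,0],[0,0,0],[0,0,0]]' --claw '[0.085,0.085,0.085,0.085,0.085,0.085,0.085,0.085,0.085,0.085,0.085,0.085]'

```text
clock: 6.65
position: [0.5497, 0.108, 0.1453]
orientation: [3.139, -0.002, 1.636]
wrist_force: [-0.1, 14.0, 19.7]
finger_gap: 0.0853
finger_force: 10.9
```

```bash
python3 chk.py
```

```text
6.65 [0.54968473 0.10804518 0.14533895] [-0.04290223  0.09107296] [-0.12159326 13.96473403 19.66126664]
scene 262 slope 0.0038106821324279724
rack 333 [[-0.049, -0.04], [0.012, -0.037], [0.054, 0.082]]
yellow px 0
side 138 slope -0.01749511196483926
rack 33 [[-0.053, 0.006], [-0.008, 0.074], [0.036, 0.079]]
yellow px 0
```

Call:
step_arm --offset '[[-0.006,0,0],[-0.007,0,0],[-0.007,0,0],[-0.007,0,0],[-0.007,0,0],[-0.007,0,0],[-0.007,0,0],[-0.007,0,0],[-0.007,0,0],[-0.007,0,0],[-0.007,0,0],[-0.006,0,0]]' --turn '[[0,0,0],[0,0,0],[0,0,0],[0,0,0],[0,0,0],[0,0,0],[0,0,0],[0,0,0],[0,0,0],[0,0,0],[0,0,0],[0,0,0]]' --claw '[0.085,0.085,0.085,0.085,0.085,0.085,0.085,0.085,0.085,0.085,0.085,0.085]'

```text
clock: 7.95
position: [0.555, 0.0262, 0.1453]
orientation: [3.14, -0.002, 1.636]
wrist_force: [-0.4, 14.4, 22.0]
finger_gap: 0.0847
finger_force: 11.5
```

Call:
step_arm --offset '[[-0.005,0,0],[-0.005,0,0],[-0.005,0,0],[-0.005,0,0],[-0.005,0,0],[-0.003,0,0],[0,0,0]]' --turn '[[0,0,0],[0,0,0],[0,0,0],[0,0,0],[0,0,0],[0,0,0],[0,0,0]]' --claw '[0.085,0.085,0.085,0.085,0.085,0.085,0.085]'

```text
clock: 8.65
position: [0.5568, -0.002, 0.1453]
orientation: [3.14, -0.001, 1.636]
wrist_force: [-0.6, 9.0, 21.0]
finger_gap: 0.085
finger_force: 10.5
```

```bash
python3 chk.py; python3 -c "
import cv2;p=cv2.imread('pics/x_scene.png');cv2.imwrite('pics/s4.png',cv2.resize(p[160:280,250:430],None,fx=4,fy=4))"
```

```text
8.65 [ 0.55682176 -0.00203489  0.14528596] [-0.04304074 -0.01923815] [-0.58483729  9.00859753 20.96331941]
scene 240 slope -0.005350790594597878
rack 102 [[-0.044, -0.048], [0.013, -0.032], [0.054, -0.025]]
yellow px 0
side 142 slope -0.006032562840159576
yellow px 0
```

View pics/s4.png

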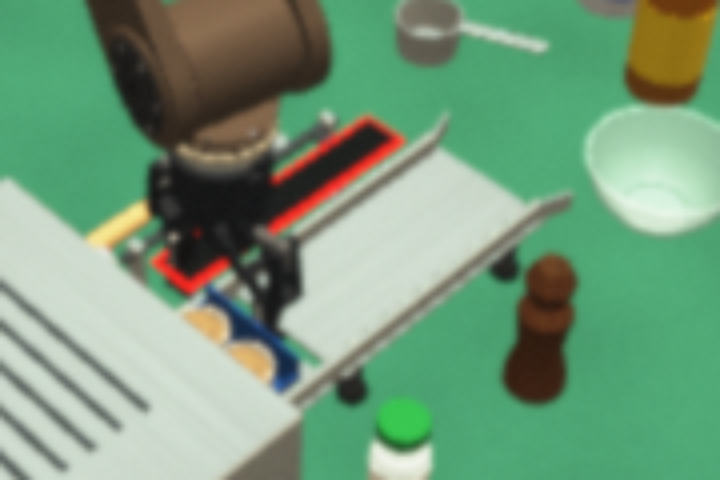

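The rack's back edge is at about y = −0.027, past the sunken gate, with the finger behind it. I push 7 mm more, back the finger off 4 mm so it leaves the rack, then rise and let the gate come up.

Call:
step_arm --offset '[[-0.004,0,0],[-0.003,0,0],[0,0,0],[0.002,0,0],[0.002,0,0],[0,0,0]]' --turn '[[0,0,0],[0,0,0],[0,0,0],[0,0,0],[0,0,0],[0,0,0]]' --claw '[0.085,0.085,0.085,0.085,0.085,0.085]'

```text
clock: 9.35
position: [0.5573, -0.0064, 0.1453]
orientation: [3.139, 0.001, 1.638]
wrist_force: [-1.2, -6.2, 20.0]
finger_gap: 0.0849
finger_force: 9.9
```

```bash
python3 chk.py
```

```text
9.35 [ 0.55731003 -0.00643594  0.14533211] [-0.0428438  -0.02366182] [-1.19069942 -6.18677831 20.04838728]
scene 239 slope -0.0019386014917209776
rack 100 [[-0.043, -0.045], [0.008, -0.038], [0.051, -0.036]]
yellow px 0
side 140 slope -0.013178685349889793
yellow px 0
```

Call:
step_arm --offset '[[0,0,-0.002],[0,0,-0.003],[0,0,-0.004],[0,0,-0.004],[0,0,-0.005],[0,0,-0.006],[0,0,-0.01],[0,0,-0.02],[0,0,-0.03],[0,0,-0.04],[0,0,-0.04],[0,0,0]]' --turn '[[0,0,0],[0,0,0],[0,0,0],[0,0,0],[0,0,0],[0,0,0],[0,0,0],[0,0,0],[0,0,0],[0,0,0],[0,0,0],[0,0,0]]' --claw '[0.085,0.085,0.085,0.085,0.085,0.085,0.085,0.085,0.085,0.085,0.085,0.085]'

```text
clock: 10.65
position: [0.5578, -0.0059, 0.3136]
orientation: [3.133, 0.002, 1.637]
wrist_force: [0.8, -0.5, -0.8]
finger_gap: 0.0849
finger_force: 0.0
```

Call:
step_arm --offset '[[0.02,0,-0.01],[0.04,0,0],[0.04,0,0],[0.04,0,0],[0.04,0,0],[0.02,0,0],[0,0,0],[0,0,0]]' --turn '[[0,0,0],[0,0,0],[0,0,0],[0,0,0],[0,0,0],[0,0,0],[0,0,0],[0,0,0]]' --claw '[0.085,0.085,0.085,0.085,0.085,0.085,0.085,0.085]'

```text
clock: 11.45
position: [0.5433, 0.1937, 0.3178]
orientation: [-3.142, 0.0, 1.638]
wrist_force: [0.5, 0.2, -0.5]
finger_gap: 0.0851
finger_force: 0.0
```

```bash
python3 chk.py; python3 -c "
import cv2;p=cv2.imread('pics/x_scene.png');cv2.imwrite('pics/s5.png',cv2.resize(p[160:280,250:430],None,fx=4,fy=4))"
```

```text
11.45 [0.54334926 0.19369821 0.31782687] [-0.0435749   0.17695734] [ 0.52153987  0.18005769 -0.46388359]
scene 328 slope 0.2983175625466607
rack 92 [[-0.045, -0.046], [0.01, -0.039], [0.052, -0.034]]
yellow px 40
side 212 slope 0.31025027583106285
yellow px 24
```

View pics/s5.png

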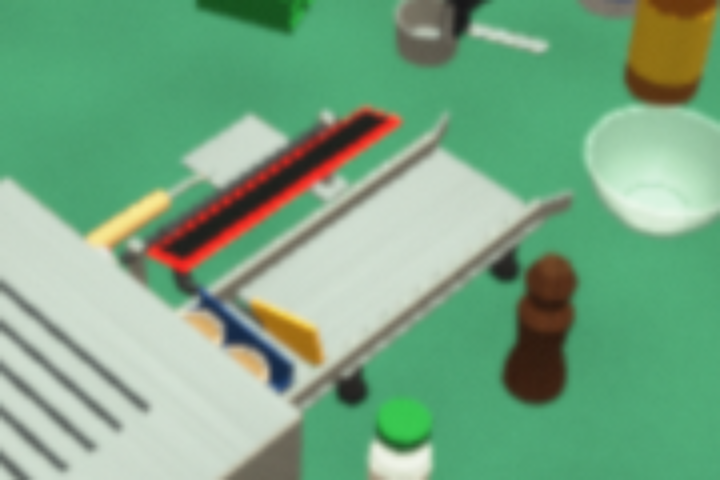

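The gate (285,330) is fully up behind the rack (slope 0.30). The rack's back edge at (240,340) sits about 34 mm past it, and the arm is clear of everything.

```bash
python3 -c "
from rig import r
print(r.hand_in())"
```

```text
the job is handed in; nothing more can be done
None
```

The rack is in the warming cabinet with its back edge about 34 mm past the gate. The gate is fully up behind it, the arm is clear, and I handed the job in at about 11.5 s; no verdict was returned.

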